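# Set out the vivarium feeding ware on its matching pads

## Robot

A 6-joint arm with a two-finger parallel gripper is mounted at the origin on the work surface. World frame = base frame: x ahead of the robot, y to its left, z up, the work surface at z = 0. Lengths are in mm, angles in rad, forces in N, time in s.
With the tool pointing down it reaches from about 350 to 725 mm from the base axis. Payload 6 kg.
Tool frame: the origin (TCP) lies on the centre line of the jaws, within the pads' length; the fingertips stand 8 mm ahead of it and the grasp point (between the pads) lies 11 mm behind it; y points along the fingers, x is the direction in which the jaws open and shut, and the axes are right-handed (so a half turn about y gives the same grasp; the last joint's range is limited). The gripper opens to 85 mm and grips with 20 to 120 N. Pads are 22 mm wide; open, the fingers measure 114 mm over their backs; the gripper's body (76 mm by 85 mm) begins 54 mm behind the grasp point. The pads swing forward as they close: fully open they stand 13 mm farther back than shut.
Start: joints at [-1.002, 0.04, 0.085, 0, -1.615, -0.334], TCP at [139.6, -583.512, 239.261] pointing down, gripper open.
Joint ranges: [-2.56, 2.56], [-1.29, 2.01], [-1.08, 1.49], [-3.29, 1.98], [-2.81, -0.18], [-2.99, 2.99]. Speed limits (rad/s): [2.57, 2.57, 3.01, 3.14, 3.14, 3.14].

## Interface

Orientations are given as a unit quaternion [x, y, z, w].
In Python, from cell import arm gives the robot as it stands. Calls block until the motion is done:
- arm.goto(position, orientation): joint-space move of the TCP to a pose.
- arm.movel(position, attitude=None, vel=150): straight line of the TCP; attitude=None keeps the orientation; vel is the mean speed in mm/s.
- arm.movej(angles): joint-space move.
- arm.command_gripper(opening): finger opening in mm; the grip force is fixed at half the most; returns when the fingers have stopped.
- arm.wait(seconds).
- arm.ik(position, orientation): joint angles nearest the present ones, or None.
- arm.read_state(): the state.
- arm.snapshot(name): name is "scene" or "top"; returns a dict with "pixels" (400x640x3 uint8, red, green, blue), "fx", "fy", "cx", "cy" (pixels), "cam_to_world" (4x4, takes a point from camera to world coordinates). Camera axes: x right, y up, looking along -z (the intrinsics and any distortion apply to the point x, -y, -z); pixel columns grow to the right and rows downward; lengths in mm; the calibration is good to about 2 mm. A picture is of the moment at which its call begins. There is no depth.
A pose or a line that the arm cannot do raises arm.MotionError and nothing moves.
- arm.finish_job(): hands the job in, once; it reports no verdict.
The state is a dict: "time": time; "q": joint angles; "qd": joint speeds; "joint_efforts": joint torques, N m; "eef_pos": TCP position; "orientation": TCP orientation; "contact_force": force on the tool from outside, world axes, zero at the start; "wrist_torque": the same for the moment, N m; "finger_gap": finger opening in mm.
Only numpy, scipy, OpenCV 4.12 (cv2) and the standard library are available. Lean on these libraries where they do the work, as an engineer would, in place of code of your own. Each camera call takes 0.05 s, during which the arm holds its last target. There are 200 camera calls.

## Task

Set out the vivarium's feeding ware: put the white water bowl, mineral cup, square dish and ramp each upright on the dark rubber pad cut to its own shape and size, centred on it, with the dish and the ramp lined up with the pad's edges (any way round that fits the outline). Set the ceramic down gently rather than dropping it, and leave the small amber jar and the terracotta pot standing where they are.

Things in the scene. Friction and masses are not known exactly. Their poses are not given: they have to be found in the camera images.
- bowl: Water bowl: loose open round bowl of white ceramic, the larger of the two round ones: 60 mm outside diameter, 28 mm tall, straight upright walls 4 mm thick, about 120 g. It stands upright on the bamboo board, whose top is 20 mm above the work surface. Origin: centre of the underside, z up.
- cup: Mineral cup: loose open round cup of white ceramic, the smaller of the two round ones: 38 mm outside diameter, 28 mm tall, straight walls 3 mm thick, about 50 g, standing upright on the board. Origin: centre of the underside, z up.
- square: Food dish: loose open square dish of white ceramic, 48 x 48 mm outside, 28 mm tall, upright walls 4 mm thick along its x and y axes, about 100 g, standing upright on the board. Origin: centre of the underside, z up.
- ramp: Climbing ramp: loose solid white ceramic wedge with six treads, 96 mm long (along its x) and 40 mm wide (along its y, parallel upright sides), rising from 10 mm tall at its -x end through 20 mm at mid-length to 30 mm at its +x end, about 150 g, centre of mass about 9 mm from the middle towards the tall end. It lies on its flat base on the board. Origin: centre of the 96 x 40 mm underside, z up.
- pad_bowl: Pad for the water bowl: the larger round dark rubber mat, 3 mm thick, fixed flat on the board (top face 23 mm above the work surface), 76 mm diameter (8 mm more than the bowl all round). Origin: centre of the underside, z up.
- pad_cup: Pad for the mineral cup: the smaller round dark rubber mat, 3 mm thick, fixed flat on the board (top face 23 mm above the work surface), 54 mm diameter (8 mm more than the cup all round). Origin: centre of the underside, z up.
- pad_square: Pad for the food dish: square dark rubber mat, 3 mm thick, fixed flat on the board (top face 23 mm above the work surface), 64 x 64 mm, sides along its x and y (8 mm more than the dish all round). Origin: centre of the underside, z up.
- pad_ramp: Pad for the ramp: oblong dark rubber mat, 3 mm thick, fixed flat on the board (top face 23 mm above the work surface), 112 mm along its x and 56 mm along its y (8 mm more than the ramp all round). Origin: centre of the underside, z up.
- jar: Bystander: small amber glass jar with a lid, 30 mm diameter, 55 mm tall, loose, standing on the board among the ware; to be left alone. Origin: centre of the underside, z up.
- pot: Bystander: tiny terracotta pot, 30 mm diameter at the rim, 22 mm at the foot, 32 mm tall, loose, standing on the board among the ware; to be left alone. Origin: centre of the underside, z up.
Not all that is in view belongs to the job. Leave any blue or red look-alike of the square alone.

How it is judged:
By the outcome, as a careful person would: the job done as asked, in the order asked, and still so for the second after the job is handed in, with the robot touching nothing.
It also fails if it takes over 99 s, if anything falls off the work surface, if the arm or the gripper's body presses on something with over 40 N, if the wrist force passes 120 N, or if a joint passes its speed limit or range.

## Working session

There is one attempt and no reset: what is moved stays moved. The work goes in short steps, each a Python script; the robot and the scene stay as the last script left them, time stands still between calls to the robot, and variables do not carry over. Pictures are saved under pics/ and viewed, about 12 in all and at most 16, crops included, and the job is handed in when it is done.

```bash
ls; mkdir -p pics
python3 - <<'E'
from cell import arm
import cv2,numpy as np
for n in("top","scene"):
    s=arm.snapshot(n); cv2.imwrite(f"pics/{n}0.png",s["pixels"][:,:,::-1]); np.savez(f"{n}0.npz",**s)
    print({k:v for k,v in s.items() if k!="pixels"})
print(arm.read_state())
E
```

```text
pics
{'fx': 363.9902566647279, 'fy': 363.9902566647279, 'cx': 323.12105484586664, 'cy': 194.24332891045384, 'cam_to_world': array([[ 2.27859593e-02,  9.81476489e-01, -1.90222770e-01,
         4.28784815e+02],
       [-9.99662579e-01,  1.99944373e-02, -1.65816153e-02,
         1.30394238e+02],
       [-1.24710683e-02,  1.90536413e-01,  9.81600911e-01,
         1.01195776e+03],
       [ 0.00000000e+00,  0.00000000e+00,  0.00000000e+00,
         1.00000000e+00]])}
{'fx': 503.2399545348005, 'fy': 503.2399545348005, 'cx': 312.47702349302125, 'cy': 201.84867661410667, 'cam_to_world': array([[ 2.88235719e-01, -5.84200710e-01,  7.58702644e-01,
         1.56481281e+03],
       [ 9.57528645e-01,  1.82204245e-01, -2.23473727e-01,
        -1.30579156e+02],
       [-7.68533235e-03,  7.90892625e-01,  6.11906686e-01,
         8.14442706e+02],
       [ 0.00000000e+00,  0.00000000e+00,  0.00000000e+00,
         1.00000000e+00]])}
{'time': 0.1, 'q': array([-1.00231806e+00,  4.07664091e-02,  8.39414864e-02, -4.31621599e-04,
       -1.61547509e+00, -3.33696593e-01]), 'qd': array([ 0.00064297, -0.00240142,  0.00254098, -0.00012121, -0.0002141 ,
       -0.00025141]), 'joint_efforts': array([-4.76426372e-03, -3.69343936e+01,  3.48282659e+01,  6.95169434e+00,
       -4.50293432e-03, -1.09534466e-05]), 'eef_pos': array([ 139.59984932, -583.2590051 ,  238.38277101]), 'orientation': array([ 0.43754053,  0.55544194, -0.55480503, -0.43844489]), 'contact_force': array([-0.86191306, -0.19313158,  0.49539611]), 'wrist_torque': array([ 0.03020636, -0.03866763,  0.01713992]), 'finger_gap': 85.5097880208741}
```

View images.

View pics/top0.png

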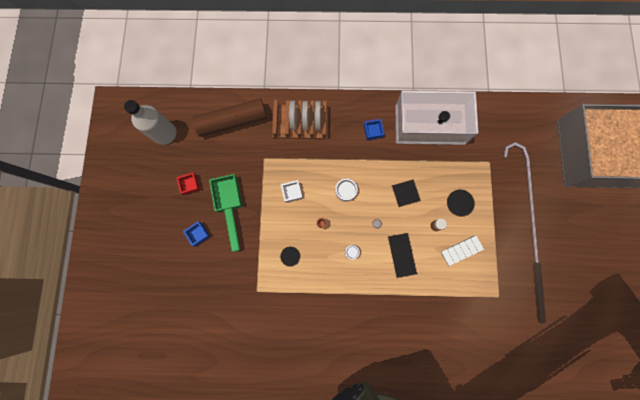

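View pics/scene0.png

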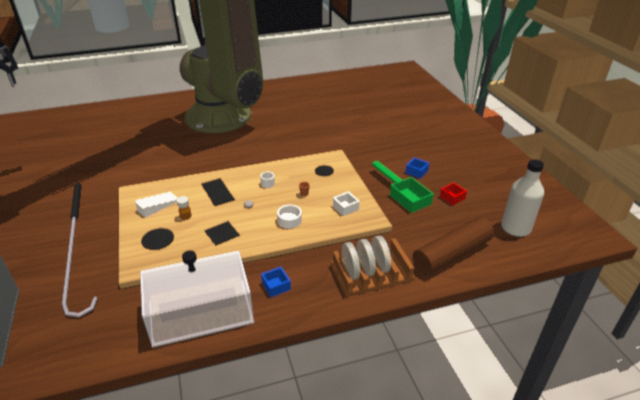

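```bash
cat > h.py <<'E'
import numpy as np,cv2
def proj(s,P):
    M=np.linalg.inv(s["cam_to_world"]); p=np.atleast_2d(P)@M[:3,:3].T+M[:3,3]
    return np.c_[s["cx"]+s["fx"]*p[:,0]/-p[:,2], s["cy"]-s["fy"]*p[:,1]/-p[:,2]]
def unproj(s,uv,z):
    uv=np.atleast_2d(uv).astype(float); C=np.array(s["cam_to_world"])
    d=np.c_[(uv[:,0]-s["cx"])/s["fx"],-(uv[:,1]-s["cy"])/s["fy"],-np.ones(len(uv))]@C[:3,:3].T
    return C[:3,3]+d*((z-C[2,3])/d[:,2])[:,None]
def zoom(s,a,b,k): # crop corners uv
    return cv2.resize(s["pixels"][a[1]:b[1],a[0]:b[0],::-1],None,fx=k,fy=k,interpolation=cv2.INTER_CUBIC)
E
python3 - <<'E'
import numpy as np,cv2
from h import *
t=dict(np.load("top0.npz")); s=dict(np.load("scene0.npz"))
cv2.imwrite("pics/topz.png",zoom(t,(255,155),(505,300),3.2))
cv2.imwrite("pics/scz.png",zoom(s,(110,145),(400,295),2.7))
for n,uv in dict(sq=(291,191),bowl=(346,190),cup=(353,252),ramp=(463,250),psq=(406,193),pb=(460,203),pc=(290,256),pr=(402,255),jar=(440,224),pot=(323,224),peb=(377,224)).items(): print(n,unproj(t,uv,30)[0].round())
E
```

```text
sq [626. 236.  30.]
bowl [632.  84.  30.]
cup [464.  64.  30.]
ramp [ 476. -228.   30.]
psq [627. -80.  30.]
pb [ 602. -226.   30.]
pc [450. 231.  30.]
pr [459. -66.  30.]
jar [ 544. -170.   30.]
pot [537. 145.  30.]
peb [540.  -0.  30.]
```

View pics/topz.png

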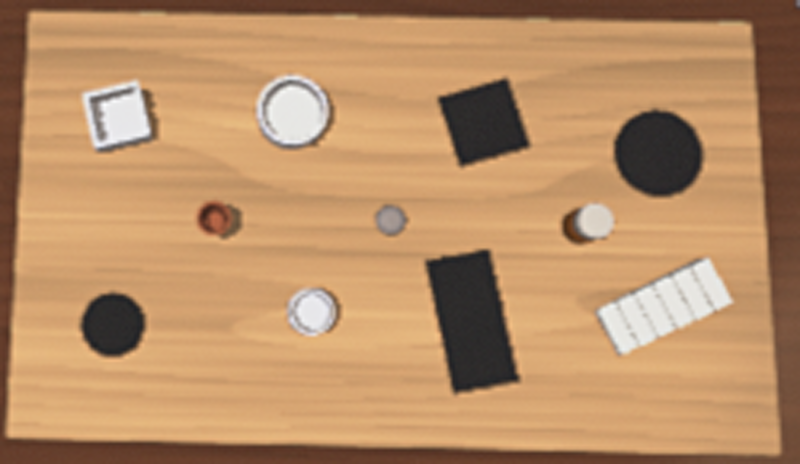

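View pics/scz.png

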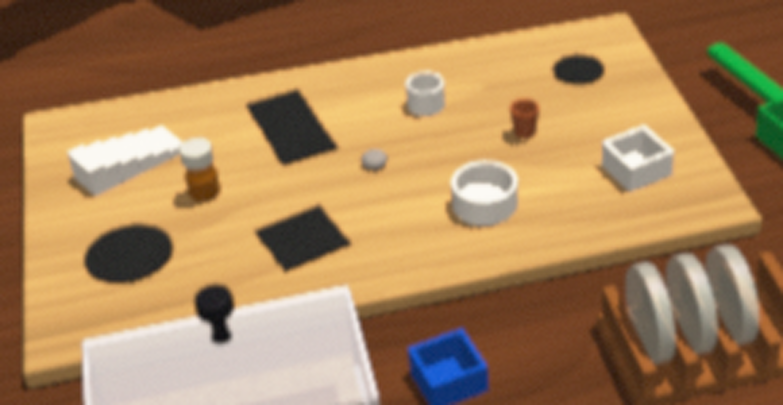

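```bash
cat > fit.py <<'E'
import numpy as np,cv2
from scipy.optimize import minimize
from h import *
a=np.linspace(0,2*np.pi,48,endpoint=False)
def disc(r,z0,z1): return np.array([(r*np.cos(t),r*np.sin(t),z) for t in a for z in(z0,z1)])
def box(x,y,z0,z1): return np.array([(i*x/2,j*y/2,z) for i in(-1,1) for j in(-1,1) for z in(z0,z1)])
R=box(96,40,0,0)[::2]; R=np.r_[R,R+[0,0,1]*(20+R[:,:1]*10/48)]
# name: model points (z from underside), underside z when unplaced, colour
MOD=dict(bowl=disc(30,0,28),cup=disc(19,0,28),square=box(48,48,0,28),ramp=R,
 pad_bowl=disc(38,3,3),pad_cup=disc(27,3,3),pad_square=box(64,64,3,3),pad_ramp=box(112,56,3,3))
def mask(s,white):
    p=s["pixels"].astype(int); mx,mn=p.max(2),p.min(2)
    return (((mx-mn<45)&(mn>95)) if white else mx<70).astype(np.uint8)
def fit(name,x0,views,z0=20):
    rnd="bowl" in name or "cup" in name; P=MOD[name]; C=[]
    for s in views:
        c=proj(s,[x0[0],x0[1],z0+10])[0]; k=int(x0[3] if len(x0)>3 else 32)
        o=(c-k).astype(int); m=mask(s,"pad" not in name)[o[1]:o[1]+2*k,o[0]:o[0]+2*k]
        n,l,st,ce=cv2.connectedComponentsWithStats(m)
        i=1+np.argmin(np.hypot(*(ce[1:]-k).T)+1e3*(st[1:,4]<60)); h=max(cv2.findContours((l==i).astype(np.uint8),0,1)[0],key=len)
        m=np.zeros_like(m); cv2.drawContours(m,[h],-1,1,-1)
        C.append((s,o,cv2.GaussianBlur(m.astype(float),(0,0),.6),k))
    def cost(x):
        t=x[2]; Q=P@np.array([[np.cos(t),np.sin(t),0],[-np.sin(t),np.cos(t),0],[0,0,1]])+[x[0],x[1],z0]; e=0
        for s,o,m,k in C:
            h=cv2.convexHull(((proj(s,Q)-o+.5)*8*16).astype(np.int32)); b=np.zeros((16*k,16*k),np.uint8)
            cv2.fillConvexPoly(b,h,255,shift=4)
            r=cv2.GaussianBlur(cv2.resize(b,(2*k,2*k),interpolation=cv2.INTER_AREA)/255.,(0,0),.6)
            e+=((r-m)**2).sum()/m.sum()
        return e
    x0=np.array(x0[:3],float); best=None
    for d in ((0,) if rnd else (-.15,0,.15)):
        S=np.array([x0+[0,0,d]]*4); S[1,0]+=8; S[2,1]+=8; S[3,2]+=.15
        r=minimize(cost,S[0],method="Nelder-Mead",options=dict(initial_simplex=S,xatol=.01,fatol=1e-6))
        if best is None or r.fun<best.fun: best=r
    return best.x,best.fun
E
python3 - <<'E'
from fit import *
t=dict(np.load("top0.npz")); s=dict(np.load("scene0.npz"))
X=dict(bowl=(630,84,0),cup=(464,64,0),square=(624,236,.25),ramp=(476,-228,-1.08),pad_bowl=(602,-226,0),pad_cup=(450,231,0),pad_square=(627,-80,.28),pad_ramp=(459,-66,.17-1.57+3.14))
for n,x in X.items():
    for l,v in(("t",[t]),("s",[s]),("ts",[t,s])):
        r=fit(n,x,v); print(n,l,r[0].round(2),round(r[1],3))
E
```

```text
bowl t [6.3305e+02 8.4800e+01 1.0000e-01] 0.013
bowl s [ 6.3355e+02  8.2930e+01 -1.0000e-02] 0.031
bowl ts [6.3305e+02 8.4200e+01 6.0000e-02] 0.053
cup t [4.6409e+02 6.7230e+01 4.0000e-02] 0.005
cup s [4.6622e+02 6.5680e+01 8.0000e-02] 0.081
cup ts [4.6469e+02 6.6540e+01 2.0000e-02] 0.103
square t [6.2676e+02 2.3491e+02 2.7000e-01] 0.017
square s [6.2663e+02 2.3228e+02 2.5000e-01] 0.019
square ts [6.2637e+02 2.3386e+02 2.6000e-01] 0.055
ramp t [ 474.65 -222.11   -1.1 ] 0.003
ramp s [ 474.82 -223.42   -1.13] 0.126
ramp ts [ 474.72 -222.73   -1.1 ] 0.132
pad_bowl t [ 6.0564e+02 -2.2948e+02  1.2000e-01] 0.037
pad_bowl s [ 6.0856e+02 -2.3181e+02  3.0000e-02] 0.075
pad_bowl ts [ 6.0689e+02 -2.3053e+02  8.0000e-02] 0.134
pad_cup t [4.5044e+02 2.3244e+02 2.0000e-02] 0.059
pad_cup s [ 4.5489e+02  2.3009e+02 -2.0000e-02] 0.209
pad_cup ts [4.5145e+02 2.3152e+02 4.0000e-02] 0.309
pad_square t [ 6.3002e+02 -8.0810e+01  3.0000e-01] 0.048
pad_square s [ 6.3332e+02 -8.3540e+01  2.9000e-01] 0.092
pad_square ts [ 6.3143e+02 -8.1960e+01  3.0000e-01] 0.169
pad_ramp t [ 4.6038e+02 -6.7300e+01  2.0000e-01] 0.046
pad_ramp s [ 4.6438e+02 -6.9650e+01  2.0000e-01] 0.102
pad_ramp ts [461.81 -68.03   3.34] 0.166
```

```bash
sed -i 's/disc(38,3,3)/disc(38,0,3)/;s/disc(27,3,3)/disc(27,0,3)/;s/box(64,64,3,3)/box(64,64,0,3)/;s/box(112,56,3,3)/box(112,56,0,3)/' fit.py
cat > mv.py <<'E'
from cell import arm
import numpy as np
from scipy.spatial.transform import Rotation as Ro
def ori(a):
    c,s=np.cos(a),np.sin(a); return Ro.from_matrix(np.array([[c,s,0],[0,0,-1],[-s,c,0]]).T).as_quat()
def pick_a(p,a,step=np.pi):
    q0=arm.read_state()["q"]; best=None
    for k in range(-4,5):
        j=arm.ik(p,ori(a+k*step))
        if j is None: continue
        c=np.abs(j-q0).max()
        if best is None or c<best[0]-1e-6: best=(c,a+k*step,j)
    return best
def st(l):
    s=arm.read_state(); print(l,"t",round(s["time"],2),"p",s["eef_pos"].round(1),"F",s["contact_force"].round(1),"gap",round(s["finger_gap"],1))
def hover(x,y,a,z=150):
    b=pick_a([x,y,z],a); arm.goto([x,y,z],ori(b[1])); return b[1]
def down(x,y,z,slow=12):
    arm.movel([x,y,z+slow],vel=200); arm.movel([x,y,z],vel=30)
E
python3 - <<'E'
from fit import *
from mv import pick_a
t=dict(np.load("top0.npz")); s=dict(np.load("scene0.npz"))
X=dict(pad_bowl=(602,-226,0),pad_cup=(450,231,0),pad_square=(627,-80,.28),pad_ramp=(459,-66,.2))
for n,x in X.items():
    for l,v in(("t",[t]),("s",[s]),("ts",[t,s])):
        r=fit(n,x,v); print(n,l,r[0].round(2),round(r[1],3))
for n,p,a in[("bowl",(633,84),0),("bowl",(633,84),.8),("bowl",(633,84),1.57),("pb",(606,-230),.8),("cup",(464,66),.8),("pc",(451,231),.8),("sq",(626,234),.26),("sq",(626,234),1.83),("psq",(631,-82),.3),("psq",(631,-82),1.87),("ramp",(475,-223),.46),("pr",(461,-68),1.77)]:
    for z in(30,150):
        b=pick_a([*p,z],a); print(n,a,z,b and (round(b[1],2),b[2].round(2)))
E
```

```text
pad_bowl t [ 6.0586e+02 -2.2952e+02  1.5000e-01] 0.049
pad_bowl s [ 6.0627e+02 -2.3159e+02  1.0000e-02] 0.127
pad_bowl ts [ 6.0606e+02 -2.3075e+02  1.0000e-02] 0.181
pad_cup t [4.5043e+02 2.3241e+02 7.0000e-02] 0.063
pad_cup s [4.5109e+02 2.3077e+02 1.0000e-02] 0.328
pad_cup ts [ 4.5077e+02  2.3198e+02 -1.0000e-02] 0.398
pad_square t [ 6.3013e+02 -8.1010e+01  2.9000e-01] 0.06
pad_square s [ 6.3149e+02 -8.3530e+01  3.1000e-01] 0.156
pad_square ts [ 6.3071e+02 -8.2200e+01  2.9000e-01] 0.223
pad_ramp t [ 4.6076e+02 -6.7680e+01  2.0000e-01] 0.052
pad_ramp s [ 4.6179e+02 -6.8680e+01  1.8000e-01] 0.151
pad_ramp ts [ 4.6093e+02 -6.8370e+01  2.0000e-01] 0.206
bowl 0 30 (-9.42, array([ 0.44,  0.21, -0.11,  0.  , -1.25, -0.44]))
bowl 0 150 (-9.42, array([ 0.44,  0.15,  0.04,  0.  , -1.46, -0.44]))
bowl 0.8 30 (-8.62, array([ 0.44,  0.21, -0.11,  0.  , -1.25,  0.36]))
bowl 0.8 150 (-8.62, array([ 0.44,  0.15,  0.04,  0.  , -1.46,  0.36]))
bowl 1.57 30 (-7.85, array([ 0.44,  0.21, -0.11,  0.  , -1.25,  1.13]))
bowl 1.57 150 (-7.85, array([ 0.44,  0.15,  0.04,  0.  , -1.46,  1.13]))
pb 0.8 30 (-8
[... 559 characters left out ...]
-10.74, array([ 0.66,  0.29, -0.02,  0.  , -1.26, -1.97]))
sq 1.83 150 (-10.74, array([ 0.66,  0.23,  0.13,  0.  , -1.47, -1.97]))
psq 0.3 30 (-9.12, array([ 0.18,  0.21, -0.12,  0.  , -1.25,  0.12]))
psq 0.3 150 (-9.12, array([ 0.18,  0.14,  0.03,  0.  , -1.46,  0.12]))
psq 1.87 30 (-10.7, array([ 0.18,  0.21, -0.12,  0.  , -1.25, -1.46]))
psq 1.87 150 (-10.7, array([ 0.18,  0.14,  0.03,  0.  , -1.46, -1.46]))
ramp 0.46 30 (-8.96, array([-0.06, -0.08, -0.42,  0.  , -1.23,  0.52]))
ramp 0.46 150 (-8.96, array([-0.06, -0.15, -0.26,  0.  , -1.46,  0.52]))
pr 1.77 30 (-10.8, array([ 0.29, -0.26, -0.57,  0.  , -1.25, -1.66]))
pr 1.77 150 (-10.8, array([ 0.29, -0.32, -0.4 ,  0.  , -1.49, -1.66]))
```

Run:
```python
from mv import *
x,y=633,84.2; st("start")
a=hover(x,y,.8-np.pi/2,120); down(x,y,31.5); st("down")
arm.command_gripper(52); st("sq1"); arm.command_gripper(85)
arm.movel([x,y,52],vel=150)
a=hover(x,y,.8,52); arm.movel([x,y,31.5],vel=60); st("down2")
arm.command_gripper(50); st("grip"); arm.movel([x,y,60],vel=60); st("lift")
```

```text
start t 0.1 p [ 139.6 -583.3  238.4] F [-0.9 -0.2  0.5] gap 85.5
down t 4.13 p [633.   84.2  31.5] F [-0.3  0.6  0.2] gap 85.3
sq1 t 4.5 p [633.6  84.4  32.5] F [-0.5  1.5  5.1] gap 59.0
down2 t 7.06 p [632.8  84.   30.9] F [-0.1  0.2  0.3] gap 84.8
grip t 7.42 p [633.6  84.4  32.5] F [ 0.4 -0.3  3.4] gap 57.0
lift t 8.05 p [632.9  84.3  59.9] F [ 0.1 -0.5 -0.9] gap 57.2
```

Run:
```python
from mv import *; from h import *
s=arm.snapshot("scene"); c=proj(s,[633,84,50])[0].astype(int)
cv2.imwrite("pics/bowl1.png",zoom(s,c-[50,45],c+[50,35],7)); print(c)
```

```text
[288 210]
```

View pics/bowl1.png

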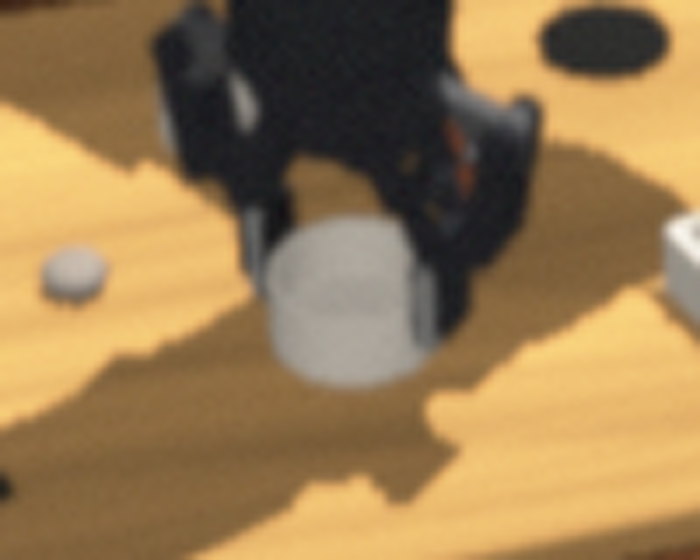

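Run:
```python
from mv import *; from fit import *
arm.movel([633,84.2,130],vel=250)
x,y=606.1,-230.8
hover(x,y,.8,130); st("hov"); down(x,y,36); st("place")
arm.movel([x,y,35.3],vel=10); st("place2")
arm.command_gripper(76); st("rel"); arm.movel([x,y,110],vel=200)
hover(470,40,.8,130); st("away")
t=arm.snapshot("top"); s=arm.snapshot("scene"); np.savez("top1.npz",**t); np.savez("scene1.npz",**s)
for l,v in(("t",[t]),("s",[s])): print(l,fit("bowl",(x,y,0),v,23))
cv2.imwrite("pics/b2.png",np.hstack([zoom(t,(425,165),(495,235),5.5),zoom(s,(122,195),(202,265),5)[:350] if 0 else cv2.resize(s["pixels"][195:265,122:192,::-1],(385,385),interpolation=2)]))
```

```text
hov t 9.73 p [ 606.4 -229.7  129.6] F [ 0.4  0.5 -2.1] gap 57.5
place t 10.84 p [ 606.  -230.9   36. ] F [-0.3  0.7 -1.5] gap 57.0
place2 t 11.09 p [ 606.2 -230.9   35.6] F [-0.3 -0.6 -0.9] gap 57.3
rel t 11.42 p [ 606.2 -230.8   35.4] F [-0.4 -0.2 -0.3] gap 75.5
away t 13.1 p [470.3  39.5 129.8] F [-0.1 -1.2  1.1] gap 76.1
t (array([ 6.06814781e+02, -2.31133900e+02,  1.28171334e-01]), np.float64(0.010162980623188569))
s (array([ 6.08888100e+02, -2.32574176e+02,  2.50127840e-02]), np.float64(0.01188543406125215))
```

View pics/b2.png

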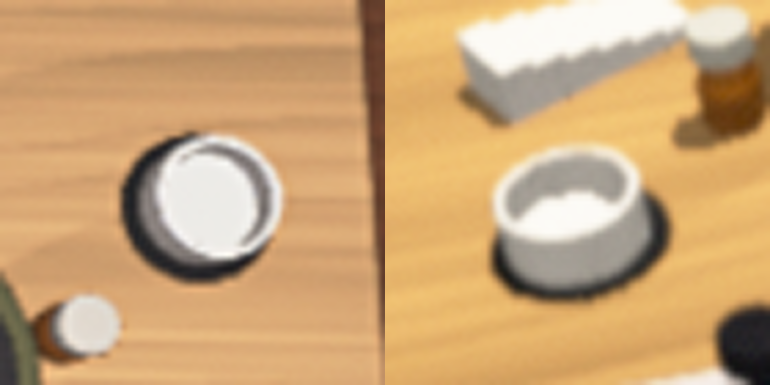

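```bash
sed -i 's/else mx<70)/else ((mx<105)\&(mx-mn<50)))/' fit.py
python3 - <<'E'
from fit import *
X=dict(pad_bowl=(606,-230,0),pad_cup=(450,231,0),pad_square=(630,-81,.29),pad_ramp=(460,-67,.2))
t=dict(np.load("top0.npz")); s=dict(np.load("scene0.npz"))
for n,x in X.items(): print(n,*[(r[0].round(2),round(r[1],3)) for r in (fit(n,x,[t]),fit(n,x,[s]))])
E
```

```text
pad_bowl (array([ 6.0566e+02, -2.2983e+02,  3.0000e-02]), np.float64(0.023)) (array([ 6.0637e+02, -2.3161e+02,  6.0000e-02]), np.float64(0.07))
pad_cup (array([4.5037e+02, 2.3235e+02, 1.1000e-01]), np.float64(0.033)) (array([4.5230e+02, 2.3055e+02, 4.0000e-02]), np.float64(0.115))
pad_square (array([ 6.3023e+02, -8.0870e+01,  3.0000e-01]), np.float64(0.026)) (array([ 6.3131e+02, -8.3350e+01,  2.8000e-01]), np.float64(0.064))
pad_ramp (array([ 4.6065e+02, -6.7330e+01,  2.0000e-01]), np.float64(0.022)) (array([ 4.6071e+02, -6.9310e+01,  1.9000e-01]), np.float64(0.063))
```

```bash
cat >> mv.py <<'E'
def grasp(x,y,a,w,z=31.5,double=True,turn=np.pi/2):
    """squeeze across (for centring), then grip with jaw angle a; returns z of the TCP at the grip"""
    op=min(85,w+30); arm.command_gripper(op)
    if double:
        hover(x,y,a-turn,110); down(x,y,z); arm.command_gripper(w-8); st("sq1"); arm.command_gripper(op)
        arm.movel([x,y,55],vel=150); hover(x,y,a,55); arm.movel([x,y,z],vel=60)
    else: hover(x,y,a,110); down(x,y,z)
    st("down"); arm.command_gripper(w-10); st("grip"); zg=arm.read_state()["eef_pos"][2]
    arm.movel([x,y,60],vel=60); arm.movel([x,y,130],vel=250); st("lift"); return zg
def place(x,y,a,w,zg,dz=3):
    hover(x,y,a,130); down(x,y,zg+dz+.5); arm.movel([x,y,zg+dz-.1],vel=10); st("place")
    arm.command_gripper(w+16); arm.movel([x,y,110],vel=200); st("rel")
E
python3 - <<'E'
from mv import *
z=grasp(463.3,67.5,.8,38); place(449.6,232.5,.8,38,z)
E
```

```text
sq1 t 16.23 p [463.7  67.6  32.1] F [0.3 0.5 2.1] gap 37.0
down t 18.88 p [463.2  67.4  31.2] F [ 0.6 -0.8 -0.4] gap 67.9
grip t 19.27 p [463.8  67.7  32.4] F [-0.1 -0.2  3.7] gap 36.8
lift t 20.33 p [463.4  67.7 130.5] F [-0.3 -0.2 -1.9] gap 37.2
place t 22.39 p [449.7 232.6  35.4] F [ 0.2 -0.  -0.5] gap 36.8
rel t 23.23 p [449.6 232.7 110.5] F [-0.7 -0.1 -0.1] gap 54.3
```

Run:
```python
from mv import *
z=grasp(625.2,234.8,.265,48); place(629.1,-81,.295,48,z)
x,y=np.array([473.3,-221.7])+9*np.array([np.cos(-1.105),np.sin(-1.105)])
# ramp: jaw perpendicular to its length
a=-1.105+np.pi/2
z=grasp(x,y,a,40,z=30.5,double=False)
# nearest way round on the pad: length along .2 or .2-pi
th=.2-np.pi if pick_a([459,-67,130],.2-np.pi/2,2*np.pi)[0]<pick_a([459,-67,130],.2+np.pi/2,2*np.pi)[0]-0 and False else None
for k in (0,-np.pi): print(k,pick_a([459,-67,130],.2+k+np.pi/2,2*np.pi))
print(arm.read_state()["q"])
```

```text
sq1 t 26.16 p [625.5 235.   32. ] F [0.2 0.5 2. ] gap 46.7
down t 28.82 p [625.1 234.6  31.1] F [0.9 0.1 0.3] gap 78.1
grip t 29.2 p [625.6 235.1  32.3] F [0.6 0.9 2.7] gap 46.7
lift t 30.26 p [625.4 235.1 131. ] F [-0.7  0.3 -1.7] gap 46.8
place t 33.87 p [629.2 -81.   35.3] F [ 0.3 -0.4 -0.2] gap 46.8
rel t 34.7 p [629.3 -80.9 110.9] F [ 0.4  0.1 -2.2] gap 63.8
down t 36.83 p [ 477.3 -229.8   30.6] F [-0.6  0.3 -0. ] gap 69.8
grip t 37.2 p [ 477.7 -229.8   31. ] F [0.1 0.1 1.9] gap 38.6
lift t 38.27 p [ 477.6 -229.6  130.6] F [ 0.3  0.1 -2.2] gap 38.5
0 (np.float64(2.1976364235550574), -23.361944901923447, array([ 0.29248694, -0.32441281, -0.44099964,  0.        , -1.4542095 ,
       -1.66328327]))
-3.141592653589793 (np.float64(0.9439562300347357), -26.50353755551324, array([ 0.29248694, -0.32441281, -0.44099964,  0.        , -1.4542095 ,
        1.47830939]))
[-6.85557538e-02 -1.34568043e-01 -2.81446549e-01 -4.01575794e-04
 -1.42260920e+00  5.34353155e-01]
```

Run:
```python
from mv import *; from fit import *
place(459.2+9*np.cos(.2),-67.2+9*np.sin(.2),.2+np.pi/2,40,31.2)
print(arm.read_state()["q"].round(2))
arm.goto([420,-330,200],arm.read_state()["orientation"])
t=arm.snapshot("top"); s=arm.snapshot("scene"); np.savez("top2.npz",**t); np.savez("scene2.npz",**s)
t0=dict(np.load("top0.npz")); s0=dict(np.load("scene0.npz"))
for n,x in dict(bowl=(606,-230,0),cup=(450,232,0),square=(629,-81,.3),ramp=(459,-67,.2)).items():
    for l,v,v0 in(("t",t,t0),("s",s,s0)):
        r=fit(n,x,[v],23);p=fit("pad_"+n,x,[v0],20); print(n,l,r[0].round(2),round(r[1],3),"minus pad",(r[0]-p[0]).round(2))
cv2.imwrite("pics/topz2.png",zoom(t,(255,155),(505,300),3.2))
cv2.imwrite("pics/scz2.png",zoom(s,(110,145),(400,295),2.7))
```

```text
place t 40.54 p [468.  -65.4  34.1] F [-0.7 -0.  -0.2] gap 38.7
rel t 41.38 p [468.2 -65.3 110.5] F [1.  0.2 0.7] gap 55.9
[ 0.29 -0.29 -0.45 -0.   -1.41  1.48]
bowl t [ 6.0686e+02 -2.3122e+02  6.0000e-02] 0.014 minus pad [ 1.2  -1.4   0.03]
bowl s [ 6.0757e+02 -2.3300e+02  1.4000e-01] 0.007 minus pad [ 1.2  -1.39  0.08]
cup t [4.4977e+02 2.3259e+02 1.1000e-01] 0.008 minus pad [-0.55  0.11  0.05]
cup s [4.5371e+02 2.3011e+02 3.0000e-02] 0.048 minus pad [ 1.29 -0.69 -0.03]
square t [ 6.3084e+02 -8.1350e+01  2.8000e-01] 0.006 minus pad [ 0.72 -0.33 -0.01]
square s [ 6.3173e+02 -8.2880e+01  2.5000e-01] 0.007 minus pad [ 0.17  0.25 -0.04]
ramp t [ 4.6008e+02 -6.8450e+01  1.9000e-01] 0.01 minus pad [-0.49 -1.2  -0.01]
ramp s [ 4.6178e+02 -6.8980e+01  2.0000e-01] 0.008 minus pad [0.28 0.21 0.01]
```

View pics/topz2.png

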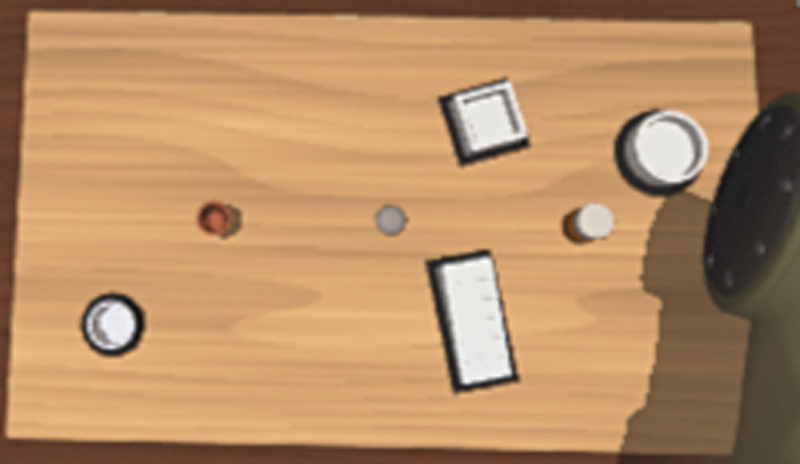

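View pics/scz2.png

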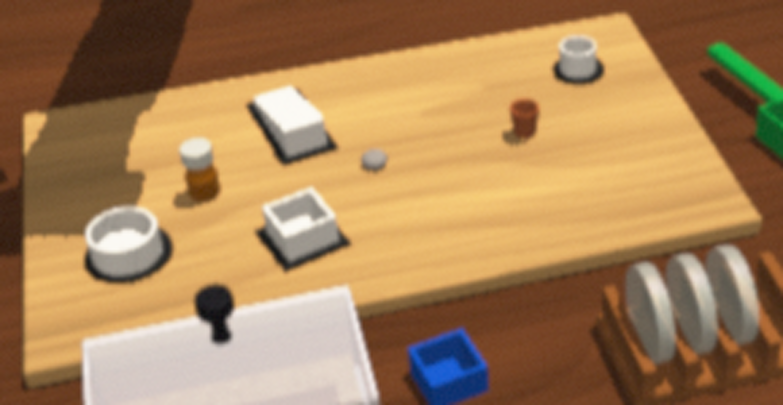

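The cameras agree that the bowl sits about 1.8 mm off centre, and the other three are within about 1 mm. I'll nudge the bowl, re-check it and hand in.

Run:
```python
from mv import *; from fit import *
arm.command_gripper(82); x,y=606.1,-230.8
hover(x,y,.8,110); down(x,y,34.5); arm.command_gripper(50); st("grip"); zg=arm.read_state()["eef_pos"][2]
arm.movel([x,y,zg+8],vel=40); x-=1.2; y+=1.4
arm.movel([x,y,zg+8],vel=20); arm.movel([x,y,zg+.4],vel=20); arm.movel([x,y,zg-.1],vel=10); st("place")
arm.command_gripper(76); arm.movel([x,y,150],vel=200)
arm.goto([420,-330,200],arm.read_state()["orientation"]); st("clear")
t=arm.snapshot("top"); s=arm.snapshot("scene")
t0=dict(np.load("top0.npz")); s0=dict(np.load("scene0.npz"))
for v,v0 in((t,t0),(s,s0)): print((fit("bowl",(x,y,0),[v],23)[0]-fit("pad_bowl",(x,y,0),[v0])[0]).round(2))
cv2.imwrite("pics/fin.png",np.hstack([zoom(t,(400,165),(500,240),4),cv2.resize(s["pixels"][170:250,125:215,::-1],(400,300),interpolation=2)]))
```

```text
grip t 45.42 p [ 606.6 -230.9   35.3] F [0.3 0.6 3.9] gap 57.3
place t 46.83 p [ 604.9 -229.4   35.3] F [ 1.1  0.7 -0.2] gap 57.3
clear t 48.75 p [ 420.3 -329.6  199. ] F [-0.2 -0.2 -0.6] gap 76.2
[0.25 0.01 0.09]
[-0.06 -0.13 -0.01]
```

View pics/fin.png

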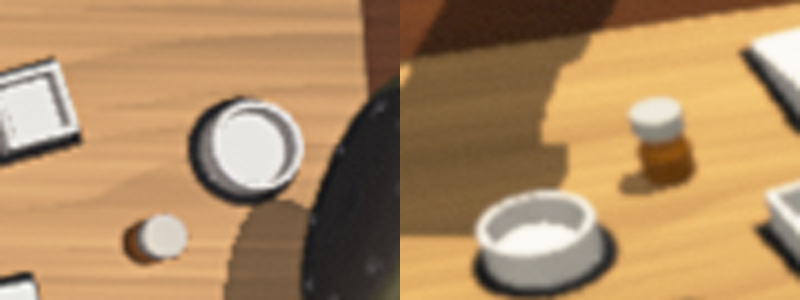

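The bowl is upright and centred on its pad, the jar still stands where it was, and the arm is clear.

```bash
python3 -c "
from cell import arm
print(arm.finish_job(), arm.read_state()['time'])"
```

```text
the job is handed in; nothing more can be done
the job is handed in; nothing more can be done
```

The job is handed in. The bowl, cup, square dish and ramp are each upright on their own pads. I set them down in the order listed, then re-gripped the bowl to centre it. The clock stood at about 49 s when I last read it, and the arm was clear of everything.

Last checks, as offset from pad centre in the two camera fits:

| Item | Top camera | Scene camera |
|---|---|---|
| Bowl (after a 1.8 mm correction) | 0.25 mm | 0.15 mm |
| Cup | 0.6 mm | 1.5 mm |
| Square dish | 0.8 mm | 0.3 mm |
| Ramp | 1.3 mm | 0.35 mm |

- **Alignment:** the dish yaw is within 0.04 rad and the ramp within 0.01 rad of the pad's edges.
- **Forces:** wrist force readings stayed under about 6 N, and each item was lowered onto its pad before release.
- **Bystanders:** the jar, the pot and the grey pebble looked unmoved in the pictures taken after all four placings. The last crop, after the bowl correction, shows only the jar, still in place.
- **Disagreement:** the two cameras differ by 1–2 mm on the cup and the ramp, which is within the calibration error. I left those two as they were.

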